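# Unstack a sample set to its bench stations

### The job

A sample set stands in one stack on the microscope bench: take it apart and set each piece at its own station, the weighing bottle in the middle of the balance pan, the square glass stain dish in the middle of the light base's white pane, the Petri dish flat inside the rim of the plating turntable, and the slide box flat inside the lip of the steel tray, lying the same way as the tray. Keep every piece level on the way and set it down rather than drop it. Leave the conical flask and the dropper bottle where they stand.

Things in the scene. Friction and masses are not known exactly. Their poses are not given: they have to be found in the camera images.
- weighing_bottle: Low amber-glass weighing bottle with a knobbed stopper (stopper fixed in place), on top of the stack at the start. Round body 35 mm in diameter and 30 mm high, stopper flange 38 mm in diameter from 30 to 34 mm, ball knob 14 mm in diameter up to 50 mm; about 35 g. Origin: centre of its underside, z up.
- stain_dish: Square thick pale-green glass stain dish with its flat cover plate (one rigid piece), second from the top of the stack. 40 x 40 mm, 17 mm high, about 70 g. Origin: centre of its underside; x and y square to its sides.
- petri_dish: Closed round clear-plastic Petri dish with a layer of tan agar, third in the stack. 60 mm in diameter, 15 mm high, about 30 g. Origin: centre of its underside, z up.
- slide_box: Oblong blue plastic slide box, closed, at the bottom of the stack and standing on the bench. 86 mm long (its x), 62 mm wide (its y), 34 mm high, about 160 g. Origin: centre of its underside.
- balance: Low white bench balance, fixed, with a round steel pan 76 mm in diameter and a display and keys at its front (-x). Origin: on the bench under the middle of the pan; the pan's flat top is 42 mm above it. Housing 104 mm wide (y), from 80 mm in front of to 60 mm behind the origin, top at 34 mm.
- light_base: Grey light base of a stereo microscope, fixed, with a square white light pane of 90 x 90 mm in a black frame and a dimmer knob at the front (-x). Housing 128 (x) x 114 (y) mm. Origin: on the bench under the middle of the pane; the pane's flat top is 46 mm above it and is the highest part.
- turntable: Round plating turntable on a foot 112 mm in diameter, fixed; its aluminium plate, 92 mm in diameter, turns freely about the vertical. Origin: on the bench on the axis. The plate's flat floor is 38 mm above the origin and 78 mm in diameter, inside a raised rim 4 mm high.
- box_tray: Shallow steel tray, fixed, 116 (x) x 92 (y) mm. Origin: under its centre. Its floor is 4 mm above the origin and measures 104 x 80 mm inside a lip that stands 6 mm above the floor.
- flask: Bystander: conical glass flask standing on the bench, foot 64 mm in diameter, 103 mm high. Origin: centre of its underside.
- dropper_bottle: Bystander: small black dropper bottle with a white label and a blue tip, 32 mm in diameter, 70 mm high. Origin: centre of its underside.

How it is judged (in metres and radians):
At the end, for the whole second after the job is handed in: Bottle on the balance pan and stain dish on the light pane, each within 15 mm of the middle; Petri dish flat inside the turntable rim, within 10 mm of the axis; slide box flat inside the tray lip, within 13.5 mm of centre and 17 degrees. All level within 4.5 degrees, at rest, released (horizontal distance between weighing_bottle and balance below 0.015 m and z of weighing_bottle in the frame of balance between 0.038 and 0.045 m and angle between each of weighing_bottle, stain_dish, petri_dish, slide_box's own z axis and vertical below 0.08 rad and linear speed of each of weighing_bottle, stain_dish, petri_dish, slide_box below 0.02 m/s and horizontal distance between stain_dish and light_base below 0.015 m and z of stain_dish in the frame of light_base between 0.042 and 0.049 m and horizontal distance between petri_dish and turntable below 0.01 m and z of petri_dish in the frame of turntable between 0.034 and 0.041 m and horizontal distance between slide_box and box_tray below 0.0135 m and z of slide_box in the frame of box_tray between 0 and 0.007 m and angle between the x axis of slide_box and the x axis of box_tray, either way round below 0.3 rad); the robot touches nothing.
It fails at once if a piece of the set is tipped by more than 35 degrees (angle between any of weighing_bottle, stain_dish, petri_dish, slide_box's own z axis and vertical above 0.61 rad).
It fails at once if a piece of the set is dropped (falls freely faster than 0.7 m/s, some 25 mm) ((linear speed of weighing_bottle above 0.7 m/s and contact force between the fingers and weighing_bottle below 0.02 N) or (linear speed of stain_dish above 0.7 m/s and contact force between the fingers and stain_dish below 0.02 N) or (linear speed of petri_dish above 0.7 m/s and contact force between the fingers and petri_dish below 0.02 N) or (linear speed of slide_box above 0.7 m/s and contact force between the fingers and slide_box below 0.02 N)).
It fails at once if the conical flask is pushed by more than 25 mm or tipped (distance of flask from where it was at the start of the episode above 0.025 m or angle between flask's own z axis and vertical above 0.3 rad).
It fails at once if the dropper bottle is pushed by more than 25 mm or tipped (distance of dropper_bottle from where it was at the start of the episode above 0.025 m or angle between dropper_bottle's own z axis and vertical above 0.3 rad).
It also fails if it takes over 120 s, if anything falls off the work surface, if the arm or the gripper's body presses on something with over 40 N, if the wrist force passes 120 N, or if a joint passes its speed limit or range.

### The arm

A 6-joint arm with a two-finger parallel gripper is mounted at the origin on the work surface. World frame = base frame: x ahead of the robot, y to its left, z up, the work surface at z = 0. Lengths are in m, angles in degrees, forces in N, time in s.
With the tool pointing down it reaches from about 0.325 to 0.9 m from the base axis. Payload 6.1 kg.
Tool frame: the origin (TCP) lies on the centre line of the jaws, within the pads' length; the fingertips stand 11 mm ahead of it and the grasp point (between the pads) lies 8 mm behind it (finger_overhang is the distance from the TCP to the fingertips, in m); z points along the fingers, y is the line along which they close (so a half turn about z gives the same grasp; the last joint's range is limited). The gripper opens to 85 mm and grips with 20 to 120 N. Pads are 22 mm wide; open, the fingers measure 114 mm over their backs; the gripper's body (76 mm by 85 mm) begins 54 mm behind the grasp point. The pads swing forward as they close: fully open they stand 13 mm farther back than shut.
Start: joints at [66.687, 12.628, 87.462, -0, 79.91, -7.225], TCP at [0.173, 0.601, 0.242] pointing down, gripper open.
Joint ranges: [-170.65, 170.65], [-52.31, 119.04], [5.05, 147.46], [-71.25, 251.25], [11.57, 151.72], [-153.62, 153.62]. Speed limits (degrees/s): [147.25, 147.25, 172.46, 180, 180, 180].

### API

Orientations are given as [roll, pitch, yaw] about the fixed x, y, z axes, in that order (R = Rz(yaw) Ry(pitch) Rx(roll)).
In Python, from plant import * gives the robot as it stands. The module is installed in compiled form; this text tells all that it offers.
- The arm moves only by the tool step_arm, never from a script. Its argument "motion" is a list of rows, each a list of 3 entries, a list of its own where there are three numbers: the shift along the tool's x, y, z in mm, then the turn about the tool's z in rad, then the finger opening in mm, from 0 to 85.4. In form: [[[x, y, z], spin, hand], ...]. A call has 1 to 8 rows; each row is the pose to reach, as a shift and turn from the pose commanded when the call began, along the tool's axes at that moment; what a row does not reach only later rows make up. A row lasts 1/12 s, in which the tool goes at most 41.7 mm and 7.16 degrees, less where a joint would pass 70% of its speed; a pose out of reach is approached as far as the arm can. A call with a gripper value outside its range is refused whole. The fingers move at their own pace and stop on an object; "newtons" is the grip in N (left out, the last holds). Time passes only in rows, so rows that repeat a pose let the fingers close. It gives the time, the measured TCP pose, the force, the opening and the grip force at its end, in the units of the state.
- sense(): the state, without advancing time (a new reading comes with each control period).
- grab_frame(name): name is "scene" or "top"; returns (picture, depth): 384x512x3 uint8, red, green, blue; 384x512 float32, m along the optical axis (not along the pixel's ray), 0 where there is no reading.
- camera_model(name): a dict with "K" (3x3 intrinsics, pixels), "position" and "attitude" of the camera in the world. Camera axes: x right, y up, looking along -z (the intrinsics and any distortion apply to the point x, -y, -z); pixel columns grow to the right and rows downward; lengths in m; the calibration is good to about 2 mm. A picture is of the moment at which its call begins. camera_model takes no time and is no camera call.
- sign_off(): hands the job in; it is judged then, once.
The state is a dict: "t": time; "joint_positions": joint angles; "joint_velocities": joint speeds; "tau": joint torques, N m; "position": TCP position; "tcp_rot": TCP orientation; "contact_force": force on the tool from outside, world axes, zero at the start; "torque": the same for the moment, N m; "gripper_width": opening from 0.0 (shut) to 1.0 (fully open); "finger_force": force on a finger pad.
Only numpy, scipy, OpenCV 4.12 (cv2) and the standard library are available. Lean on these libraries where they do the work, as an engineer would, in place of code of your own. Each camera call takes 0.05 s, during which the arm holds its last target. There are 200 camera calls.

## Working session

There is one attempt and no reset: what is moved stays moved. The work goes in short steps, Python scripts to look and compute and a tool call to move; the robot and the scene stay as the last step left them, time stands still between calls to the robot, and variables do not carry over. Pictures are saved under pics/ and viewed, at most 14 in all, crops included, and the job is handed in when it is done.

Besides the shell and the picture viewer there is one more tool, called after ">>>" as name(argument=value, ...) on one line, values as JSON. step_arm: Moves the arm, as the interface text tells. Its arguments: {"type":"object","properties":{"motion":{"type":"array","items":{"type":"array"}},"newtons":{"type":"number"}},"required":["motion"]}

```bash
mkdir -p pics; cat > h.py <<'E'
from plant import *
import numpy as np, cv2
def grab(n,f=None):
    p,d=grab_frame(n)
    if f: cv2.imwrite('pics/'+f,p[:,:,::-1])
    return p,d
def cam(n):
    c=camera_model(n); return c
E
python3 - <<'E'
from h import *
print(sense())
for n in("top","scene"):
    c=cam(n);print(n,c)
    p,d=grab(n,n+'0.png');np.savez(n+'0.npz',p=p,d=d)
E
```

```text
{'t': 0.0, 'joint_positions': array([ 6.66874596e+01,  1.26755918e+01,  8.75257577e+01,  1.61545684e-03,
        7.99086018e+01, -7.22503829e+00]), 'joint_velocities': array([-0.052604  , -0.03518556, -0.07375194,  0.11751035, -0.05406992,
       -0.02512392]), 'tau': array([ 7.16273516e-04, -4.96900356e+01, -3.89393806e+01, -1.90767669e-04,
        1.12437180e-02, -3.66976440e-05]), 'position': array([0.1729575 , 0.59999563, 0.24119549]), 'tcp_rot': array([-1.79891122e+02, -1.54055101e-02,  1.63912199e+02]), 'contact_force': array([ 0.35035729, -0.32595642,  0.29836478]), 'torque': array([ 0.00148628, -0.02053268, -0.08124994]), 'finger_force': 0.0, 'gripper_width': 1.0003809484843222}
top {'K': array([[361.58941202,   0.        , 253.36715583],
       [  0.        , 361.58941202, 194.48225533],
       [  0.        ,   0.        ,   1.        ]]), 'position': array([ 0.4843832 , -0.00800178,  1.03874916]), 'attitude': array([  4.88635596,   1.24031138, -90.79593377])}
scene {'K': array([[468.59832159,   0.        , 251.72768221],
       [  0.        , 468.59832159, 197.92031381],
       [  0.        ,   0.        ,   1.        ]]), 'position': array([ 1.09440498, -0.42685899,  1.00921168]), 'attitude': array([36.13462048,  0.29522502, 51.27838107])}
```

View pics/top0.png

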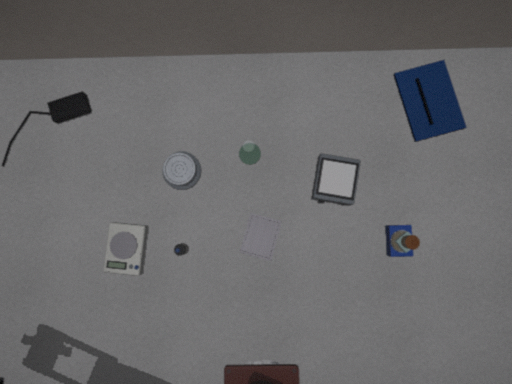

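View pics/scene0.png

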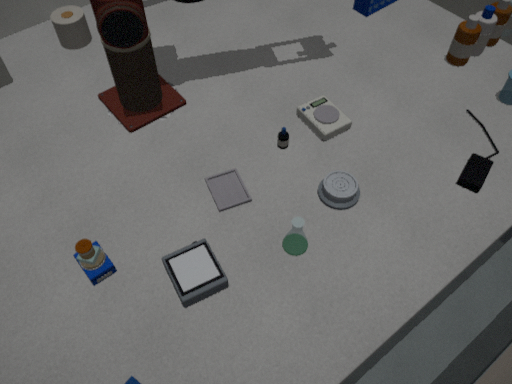

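The top view shows the stack at about (403,240), the light base at (337,180) and the tray at (261,236). The flask is at (249,153), the turntable at (180,169), the balance at (124,247) and the dropper bottle at (181,249). The scene view matches this.

```bash
cat >> h.py <<'E'
from scipy.spatial.transform import Rotation as R
def ray(n,uv):
    c=cam(n);K=c['K'];uv=np.atleast_2d(uv).astype(float)
    q=np.c_[(uv[:,0]-K[0,2])/K[0,0],-(uv[:,1]-K[1,2])/K[1,1],-np.ones(len(uv))]
    return c['position'],q@R.from_euler('xyz',c['attitude'],degrees=True).as_matrix().T
def onplane(n,uv,z):
    o,d=ray(n,uv); return o+d*((z-o[2])/d[:,2])[:,None]
def cloud(n,d):
    v,u=np.mgrid[:384,:512]; o,r=ray(n,np.c_[u.ravel(),v.ravel()])
    P=o+r*d.reshape(-1,1); P[d.ravel()==0]=np.nan; return P.reshape(384,512,3)
E
python3 - <<'E'
from h import *
f=np.load('top0.npz');p,d=f['p'],f['d'];P=cloud('top',d)
print('bench z',np.nanmedian(P[:,:,2][270:330,300:380]),np.nanmedian(P[100:140,120:160,2]),np.nanmedian(P[100:130,300:380,2]))
hsv=cv2.cvtColor(p,cv2.COLOR_RGB2HSV)
for nm,(u,v) in dict(stack=(403,240),bottle=(411,242),light=(337,180),tray=(261,236),flask=(249,153),turn=(180,169),bal=(124,245),drop=(181,249)).items():
    print(nm,p[v,u],hsv[v,u],P[v,u].round(4))
# height blobs
m=((P[:,:,2]>0.012)&(P[:,:,0]>0.25)).astype(np.uint8)
n,l,s,c=cv2.connectedComponentsWithStats(m)
for i in range(1,n):
    if s[i,4]>60:
        z=P[:,:,2][l==i]; print(s[i],c[i].round(1),np.percentile(z,[5,50,95,100]).round(3))
a=cv2.resize(p[205:275,375:435],None,fx=8,fy=8,interpolation=cv2.INTER_CUBIC)
cv2.imwrite('pics/stackc.png',np.clip(a[:,:,::-1]*1.3,0,255))
b=[cv2.resize(p[y-32:y+32,x-32:x+32],(300,300),interpolation=cv2.INTER_CUBIC) for x,y in((124,247),(337,180),(180,169),(261,236))]
cv2.imwrite('pics/st.png',np.vstack([np.hstack(b[:2]),np.hstack(b[2:])])[:,:,::-1])
E
```

```text
bench z 0.00015269088343128345 -0.0006020476497125005 -0.00011531802292907845
stack [56 53 48] [19 36 56] [ 0.4414 -0.3763  0.0828]
bottle [77 49 31] [ 12 152  77] [ 0.4373 -0.3855  0.1101]
light [155 153 156] [140   5 156] [ 0.6064 -0.2192  0.0424]
tray [121 119 125] [130  12 125] [ 0.4544 -0.0069  0.0047]
flask [69 87 78] [75 53 87] [0.6812 0.0222 0.0681]
turn [133 137 142] [107  16 142] [0.6458 0.2182 0.035 ]
bal [105 102 109] [133  16 109] [0.4358 0.3707 0.0426]
drop [41 43 47] [110  33  47] [0.4232 0.212  0.0468]
[ 395   62   72   77 1810] [430.3 101.5] [0.012 0.013 0.019 0.024]
[ 44  91  47  32 869] [ 68.3 106.7] [0.016 0.029 0.032 0.035]
[239 140  22  24 366] [249.3 152. ] [0.015 0.046 0.105 0.107]
[163 152  37  37 940] [180.  169.5] [0.013 0.038 0.043 0.047]
[ 312  153   49   52 1996] [335.9 179.1] [0.035 0.045 0.048 0.052]
[ 103  222   45   54 1960] [125.1 248.5] [0.027 0.035 0.043 0.048]
[386 225  34  32 889] [401.  240.6] [0.023 0.047 0.102 0.118]
[174 243  14  13 134] [180.4 249.1] [0.02  0.045 0.069 0.072][ WARN:0@0.174] global loadsave.cpp:1063 imwrite_ Unsupported depth image for selected encoder is fallbacked to CV_8U.
```

View pics/stackc.png

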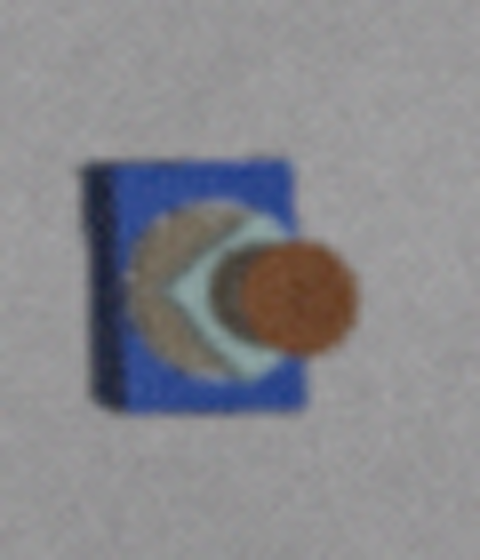

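View pics/st.png

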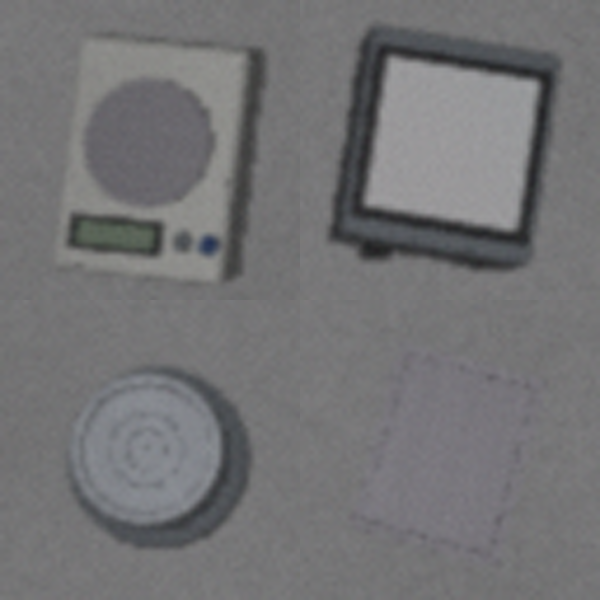

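The stack crop shows the blue box seen end-on, the tan Petri dish, the pale-green square dish turned about 45°, and the amber bottle at crop (297,297). The station crop shows the pan, the pane, the turntable plate and the tray clearly. Next I measure the centres with masks.

```bash
cat > meas.py <<'E'
from h import *
import sys
f=np.load('top0.npz');p,d=f['p'],f['d'];P=cloud('top',d)
hsv=cv2.cvtColor(p,cv2.COLOR_RGB2HSV).astype(int);H,S,V=hsv[...,0],hsv[...,1],hsv[...,2]
def big(m,box):
    x0,y0,x1,y1=box; k=np.zeros(m.shape,np.uint8);k[y0:y1,x0:x1]=m[y0:y1,x0:x1]
    c,_=cv2.findContours(k,cv2.RETR_EXTERNAL,cv2.CHAIN_APPROX_NONE);return max(c,key=cv2.contourArea).reshape(-1,2)
def rect(nm,m,box,z):
    q=onplane('top',big(m,box),z)[:,:2]*1000
    r=cv2.minAreaRect(q.astype(np.float32));print(nm,np.round(r[0],1),np.round(r[1],1),round(r[2],1))
def circ(nm,m,box,z):
    q=onplane('top',big(m,box),z)[:,:2]*1000
    c,r=cv2.minEnclosingCircle(q.astype(np.float32));e=cv2.fitEllipse(q.astype(np.float32));print(nm,np.round(c,1),round(2*r,1),np.round(e[0],1),np.round(e[1],1))
S0=(380,215,430,265)
rect('box',(S>130)&(H>100)&(H<130)&(V>60),S0,.034)
circ('bottle',(S>110)&(H<25)&(V>65),S0,.100)
rect('pane',(V>135)&(S<30),(310,150,365,210),.046)
circ('pan',(P[...,2]>.039)&(H>120)&(S>10),(100,220,150,262),.042)
a=p.astype(int);mg=a[...,0]-a[...,1]
circ('plate',(V>120),(155,145,205,192),.042)
circ('foot',(P[...,2]>.006),(155,145,205,192),.02)
b=cv2.GaussianBlur(a.astype(np.float32),(0,0),1); t=b[...,2]-b[...,1]
print('tray bg',t[215:255,250:270].mean(),t[210:220,200:230].mean())
rect('tray',(t>(t[225:250,250:270].mean()+t[205:225,205:235].mean())/2),(235,205,290,268),.008)
pet=(S>25)&(S<110)&(H>10)&(H<30)&(V<90)
q=big(pet,S0);print(len(q)); hq=cv2.convexHull(q).reshape(-1,2)
# left arc of petri, circle r=30 fit
w=onplane('top',q,.049)[:,:2]*1000
cq=P[240,402,:2]*1000
from scipy.optimize import least_squares
l=q[:,0]<401; s=least_squares(lambda c:np.hypot(*(w[l]-c[:2]).T)-30,[440,-375],loss='soft_l1');print('petri',s.x,np.abs(s.fun).mean())
g=(H>45)&(H<100)&(V>70)&(S>18)
rect('dish',g,S0,.066)
circ('dropper',P[...,2]>.02,(165,235,200,265),.05); circ('flask',P[...,2]>.006,(230,130,270,175),.02)
E
python3 meas.py
```

```text
box [ 462.5 -386.6] [32.7 59.8] 2.1
bottle [ 437.5 -391.4] 33.9 [ 437.2 -391.4] [31. 33.]
pane [ 611.2 -218.7] [87.4 87.7] 79.3
pan [436.4 373.5] 72.7 [435.2 373.9] [64.6 67.4]
plate [651.9 223.9] 98.8 [648.2 221.2] [84.9 89.9]
foot [644.9 218.3] 111.1 [645.2 218.1] [107.8 108.5]
tray bg 5.847889 1.1323466
tray [453.7  -4.8] [ 92.7 116. ] 73.6
51
petri [ 438.62384989 -394.05997015] 3.364114541540373
dish [ 436. -389.] [40.3 41.2] 38.3
dropper [423.4 213.5] 35.4 [423.  213.7] [30.  34.5]
flask [694.9  21.4] 68.4 [693.1  22.5] [58.7 65. ]
```

>>> step_arm(motion=[[[-40, -33, 0], -0.1, 85], [[-75, -62, 0], -0.2, 85], [[-110, -90, 0], -0.281, 85], [[-140, -115, 0], -0.281, 85], [[-170, -139, 0], -0.281, 85], [[-200, -164, 0], -0.281, 85], [[-225, -184, 0], -0.281, 85], [[-225, -184, 0], -0.281, 85]])

```text
t: 0.77
position: [0.3418, 0.3562, 0.2419]
tcp_rot: [-179.8, 0.1, 179.7]
contact_force: [0.3, -0.6, 0.2]
gripper_width: 0.993
finger_force: 0.0
```

```bash
python3 - <<'E'
from h import *
cr=lambda L:(np.array(L)+.5)/8-.5+[375,205]
q=onplane('top',cr([(110,160),(294,160),(304,411),(125,411)]),.034)*1000
print(q.round(1),q.mean(0)); print([np.linalg.norm(q[i]-q[i-1]) for i in range(4)])
print(onplane('top',cr([(220,290)]),.049)*1000)
print(np.degrees(np.arctan2(*(q[1]-q[2])[1::-1])),np.degrees(np.arctan2(*(q[0]-q[3])[1::-1])))
E
```

```text
[[ 481.8 -357.1   34. ]
 [ 480.9 -419.7   34. ]
 [ 395.8 -418.8   34. ]
 [ 396.5 -358.3   34. ]] [ 438.75851284 -388.48788076   34.        ]
[np.float64(85.31240506757048), np.float64(62.6209775174776), np.float64(85.16732235130056), np.float64(60.47055467115192)]
[[ 437.7297486  -386.67886024   49.        ]]
-0.6386159391103571 0.8056139606503142
```

>>> step_arm(motion=[[[-30, -38, 0], 0, 75], [[-55, -78, 0], 0, 75], [[-75, -118, 0], 0, 75], [[-90, -158, 0], 0, 75], [[-97, -198, 0], 0, 75], [[-97, -238, 0], 0, 75], [[-97, -278, 0], 0, 75], [[-97, -318, 0], 0, 75]])

```text
t: 1.43
position: [0.4351, 0.0514, 0.242]
tcp_rot: [180.0, -0.0, -180.0]
contact_force: [0.6, -0.2, -0.2]
gripper_width: 0.876
finger_force: 0.0
```

>>> step_arm(motion=[[[0, -41, 0], 0, 75], [[0, -82, 0], 0, 75], [[0, -123, 0], 0, 75], [[0, -164, 0], 0, 75], [[0, -205, 0], 0, 75], [[0, -246, 0], 0, 75], [[0, -287, 0], 0, 75], [[0, -328, 0], 0, 75]])

```text
t: 2.1
position: [0.4352, -0.2767, 0.242]
tcp_rot: [180.0, -0.0, 180.0]
contact_force: [0.8, -0.2, 0.2]
gripper_width: 0.875
finger_force: 0.0
```

>>> step_arm(motion=[[[0, -40, 0], 0, 75], [[0, -75, 0], 0, 75], [[0, -95, 0], 0, 75], [[0, -100, 0], 0, 75], [[0, -100, 0], 0, 75]])

```text
t: 2.52
position: [0.4353, -0.3758, 0.2415]
tcp_rot: [179.9, -0.0, 179.9]
contact_force: [-0.2, -0.1, -0.4]
gripper_width: 0.874
finger_force: 0.0
```

>>> step_arm(motion=[[[-2, -15, 0], 0, 70], [[-2, -15, 30], 0, 70], [[-2, -15, 60], 0, 70], [[-2, -15, 90], 0, 70], [[-2, -15, 115], 0, 70], [[-2, -15, 135], 0, 70], [[-2, -15, 135], 0, 70], [[-2, -15, 135], 0, 70]])

```text
t: 3.18
position: [0.4373, -0.3877, 0.1064]
tcp_rot: [179.8, -0.1, -179.9]
contact_force: [0.5, -0.1, 0.9]
gripper_width: 0.822
finger_force: 0.0
```

```bash
python3 - <<'E'
from h import *
p,d=grab('scene');a=cv2.resize(p[200:300,45:145],(600,600),interpolation=cv2.INTER_CUBIC);cv2.imwrite('pics/s1.png',a[:,:,::-1])
E
```

```text
(no output)
```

View pics/s1.png

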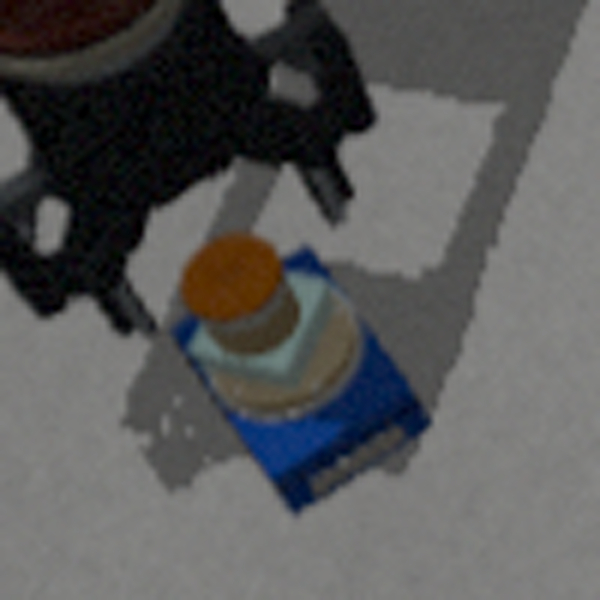

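The scene crop shows the fingertips at crop (150,325) and (340,220). They straddle the amber flange at (233,280), as planned. I lower further and grip.

>>> step_arm(motion=[[[0, -3, 10], 0, 70], [[0, -3, 19], 0, 70], [[0, -3, 20], 0, 55], [[0, -3, 20], 0, 45], [[0, -3, 20], 0, 40], [[0, -3, 20], 0, 36], [[0, -3, 20], 0, 30], [[0, -3, 20], 0, 30]], newtons=25)

```text
t: 3.9
position: [0.4377, -0.3934, 0.0877]
tcp_rot: [-180.0, 0.0, -180.0]
contact_force: [0.8, 0.3, 0.2]
gripper_width: 0.423
finger_force: 25.0
```

>>> step_arm(motion=[[[0, 0, 0], 0, 30], [[0, 0, 0], 0, 30], [[0, 0, 0], 0, 30], [[0, 0, 0], 0, 30]])

```text
t: 4.23
position: [0.4377, -0.3934, 0.0877]
tcp_rot: [-180.0, 0.0, -180.0]
contact_force: [-0.0, -0.6, 3.3]
gripper_width: 0.423
finger_force: 25.1
```

>>> step_arm(motion=[[[0, 0, -5], 0, 30], [[0, 0, -15], 0, 30], [[0, 0, -30], 0, 30], [[0, 0, -50], 0, 30], [[0, 0, -75], 0, 30], [[0, 0, -95], 0, 30], [[0, 0, -105], 0, 30], [[0, 0, -105], 0, 30]])

```text
t: 4.9
position: [0.4388, -0.3945, 0.196]
tcp_rot: [-179.7, 0.2, -180.0]
contact_force: [0.9, 0.6, 1.0]
gripper_width: 0.427
finger_force: 25.1
```

```bash
python3 - <<'E'
from h import *
p,d=grab('scene');a=cv2.resize(p[170:300,35:165],(600,600),interpolation=cv2.INTER_CUBIC);cv2.imwrite('pics/s2.png',np.clip(a[:,:,::-1]*1.4,0,255).astype(np.uint8))
E
```

```text
(no output)
```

View pics/s2.png

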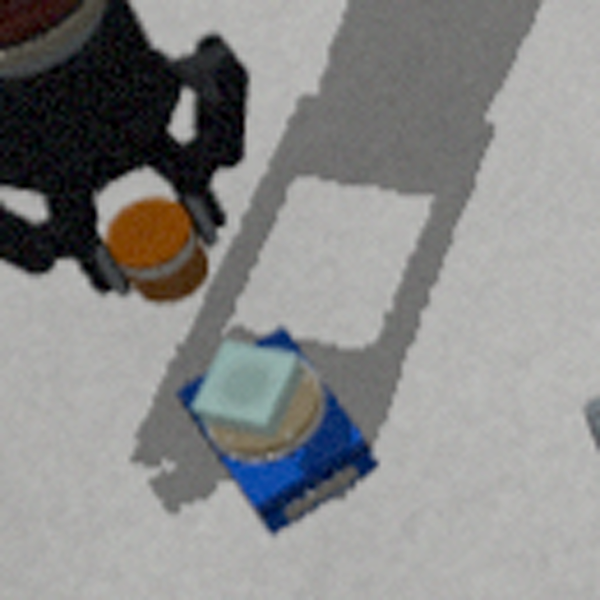

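The bottle hangs level in the jaws, and the dish, Petri dish and box look undisturbed. I carry it to the balance.

>>> step_arm(motion=[[[0, 12, 0], 0, 30], [[0, 35, 0], 0, 30], [[0, 65, 0], 0, 30], [[0, 100, 0], 0, 30], [[0, 137, 0], 0, 30], [[0, 174, 0], 0, 30], [[0, 211, 0], 0, 30], [[0, 248, 0], 0, 30]])

```text
t: 5.62
position: [0.4356, -0.1421, 0.1901]
tcp_rot: [179.9, -0.2, 180.0]
contact_force: [1.1, -0.2, 0.4]
gripper_width: 0.426
finger_force: 25.1
```

>>> step_arm(motion=[[[0, 37, 0], 0, 30], [[0, 74, 0], 0, 30], [[0, 111, 0], 0, 30], [[0, 148, 0], 0, 30], [[0, 185, 0], 0, 30], [[0, 222, 0], 0, 30], [[0, 259, 0], 0, 30], [[0, 296, 0], 0, 30]])

```text
t: 6.28
position: [0.435, 0.1529, 0.1903]
tcp_rot: [-180.0, -0.2, -180.0]
contact_force: [1.9, -0.3, -0.1]
gripper_width: 0.427
finger_force: 25.1
```

>>> step_arm(motion=[[[1, 37, 0], 0, 30], [[1, 74, 0], 0, 30], [[2, 111, 0], 0, 30], [[2, 145, 0], 0, 30], [[2, 175, 0], 0, 30], [[2, 200, 0], 0, 30], [[2, 214, 0], 0, 30], [[2, 219, 0], 0, 30]])

```text
t: 6.95
position: [0.4335, 0.3712, 0.1904]
tcp_rot: [-179.9, -0.2, -179.8]
contact_force: [-0.7, -0.3, -0.6]
gripper_width: 0.426
finger_force: 25.1
```

```bash
python3 - <<'E'
from h import *
print(sense()['position'],sense()['tcp_rot'])
p,d=grab('top','top1.png');np.savez('top0.npz',p=p,d=d)
E
cat > m2.py <<'E'
exec(open('meas.py').read().split("S0=")[0]);S0=(380,215,430,265)
rect('dish',(H>45)&(H<100)&(V>70)&(S>18)&(P[...,2]>.055),S0,.066)
rect('box',(S>110)&(H>100)&(H<130)&(V>50)&(P[...,2]>.026),S0,.034)
circ('petri',(P[...,2]>.042)&((H<95)|(S<110)),S0,.049)
E
python3 m2.py
```

```text
[0.43352364 0.37124779 0.19038486] [-1.79918807e+02 -1.68310411e-01 -1.79847091e+02]
dish [ 436.3 -390. ] [41.  42.3] 38.3
box [ 462.7 -386.6] [35.4 62. ] 4.9
petri [ 435.8 -391.7] 69.6 [ 437.3 -389.3] [57.1 63.4]
```

>>> step_arm(motion=[[[-2, 2, 10], 0, 30], [[-2, 2, 30], 0, 30], [[-2, 2, 55], 0, 30], [[-2, 2, 80], 0, 30], [[-2, 2, 100], 0, 30], [[-2, 2, 114], 0, 30], [[-2, 2, 121], 0, 30], [[-2, 2, 121], 0, 30]])

```text
t: 7.67
position: [0.4362, 0.3696, 0.0687]
tcp_rot: [-179.8, -0.2, 179.9]
contact_force: [-1.6, 0.2, -0.9]
gripper_width: 0.421
finger_force: 25.1
```

>>> step_arm(motion=[[[0, 0, 1], 0, 30], [[0, 0, 2], 0, 30], [[0, 0, 3], 0, 30], [[0, 0, 4], 0, 30], [[0, 0, 5], 0, 30], [[0, 0, 5], 0, 30]])

```text
t: 8.17
position: [0.4375, 0.372, 0.0665]
tcp_rot: [180.0, 0.0, -180.0]
contact_force: [0.1, -0.4, -1.2]
gripper_width: 0.426
finger_force: 25.1
```

>>> step_arm(motion=[[[0, 0, 1], 0, 30], [[0, 0, 2], 0, 30], [[0, 0, 2], 0, 30], [[0, 0, 2], 0, 30]])

```text
t: 8.5
position: [0.4373, 0.3719, 0.0642]
tcp_rot: [-180.0, -0.0, -180.0]
contact_force: [0.3, -0.8, -0.2]
gripper_width: 0.424
finger_force: 25.1
```

```bash
python3 - <<'E'
from h import *
for i in range(6):
    grab('scene'); s=sense();print(s['position'].round(4),s['contact_force'].round(1))
E
```

```text
[0.4373 0.3719 0.0642] [0.3 0.1 0. ]
[0.4373 0.3719 0.0643] [-0.1  0.7  0.4]
[0.4374 0.3719 0.0643] [ 0.2 -0.5 -0.8]
[0.4374 0.3719 0.0643] [ 0.5 -0.1  0.1]
[0.4374 0.3719 0.0643] [ 0.1 -0.  -0.6]
[0.4374 0.3719 0.0643] [ 0.2  0.1 -0.3]
```

Position readings are steady, and contact is expected at 63.7. I press down in half-millimetre steps.

>>> step_arm(motion=[[[0, 0, 0.5], 0, 30], [[0, 0, 0.5], 0, 30], [[0, 0, 1], 0, 30], [[0, 0, 1], 0, 30]])

```text
t: 9.13
position: [0.4374, 0.3719, 0.0637]
tcp_rot: [-180.0, -0.0, -180.0]
contact_force: [-0.9, -0.1, 3.8]
gripper_width: 0.423
finger_force: 25.3
```

>>> step_arm(motion=[[[0, 0, 0.5], 0, 30], [[0, 0, 1], 0, 30], [[0, 0, 1], 0, 30]])

```text
t: 9.38
position: [0.4376, 0.372, 0.0636]
tcp_rot: [-180.0, 0.0, -180.0]
contact_force: [-4.7, -2.8, 10.3]
gripper_width: 0.429
finger_force: 25.6
```

Contact came at 63.7 as predicted. I ease off and release.

>>> step_arm(motion=[[[0, 0, -1.2], 0, 30], [[0, 0, -1.2], 0, 38], [[0, 0, -1.2], 0, 44], [[0, 0, -1.2], 0, 50], [[0, 0, -1.2], 0, 58], [[0, 0, -1.2], 0, 65], [[0, 0, -1.2], 0, 65], [[0, 0, -1.2], 0, 65]])

```text
t: 10.05
position: [0.4373, 0.3719, 0.0634]
tcp_rot: [-180.0, -0.0, -180.0]
contact_force: [-0.5, -0.3, -0.8]
gripper_width: 0.758
finger_force: 0.0
```

>>> step_arm(motion=[[[0, 0, -10], 0, 65], [[0, 0, -30], 0, 70], [[0, 0, -60], 0, 75], [[0, 0, -90], 0, 75], [[0, 0, -110], 0, 75], [[0, -30, -110], 0, 75], [[0, -70, -110], 0, 75], [[0, -110, -110], 0, 75]])

```text
t: 10.72
position: [0.4375, 0.2615, 0.175]
tcp_rot: [180.0, 0.1, -179.8]
contact_force: [0.5, 0.4, 0.2]
gripper_width: 0.877
finger_force: 0.0
```

```bash
python3 - <<'E'
from h import *
p,d=grab('scene');a=cv2.resize(p[80:150,280:370],(540,420),interpolation=cv2.INTER_CUBIC);cv2.imwrite('pics/s3.png',np.clip(a[:,:,::-1]*1.2,0,255).astype(np.uint8))
E
```

```text
(no output)
```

View pics/s3.png

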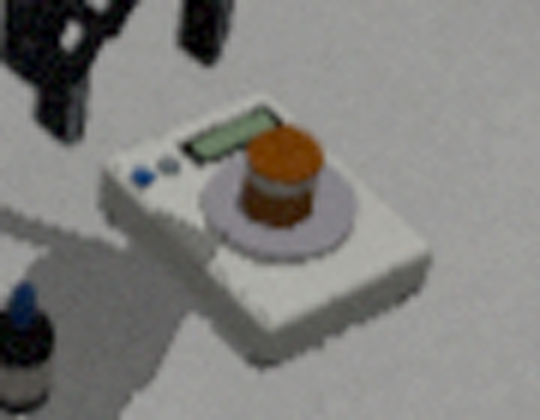

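The bottle stands upright in the middle of the pan: its base is at crop (278,210) and the pan centre at (278,205). I go back for the dish.

>>> step_arm(motion=[[[0, -40, 0], 0, 75], [[0, -80, 0], 0, 75], [[0, -120, 0], 0, 75], [[0, -160, 0], 0, 75], [[0, -200, 0], 0, 75], [[0, -240, 0], 0, 75], [[0, -280, 0], 0, 75], [[0, -320, 0], 0, 75]])

```text
t: 11.43
position: [0.4373, -0.06, 0.1746]
tcp_rot: [-180.0, 0.1, -180.0]
contact_force: [1.6, 0.4, 0.4]
gripper_width: 0.876
finger_force: 0.0
```

>>> step_arm(motion=[[[0, -40, 0], 0.1, 75], [[0, -80, 0], 0.2, 75], [[0, -120, 0], 0.32, 75], [[0, -160, 0], 0.44, 75], [[0, -200, 0], 0.56, 75], [[0, -240, 0], 0.68, 75], [[0, -280, 0], 0.8, 75], [[0, -318, 0], 0.902, 75]])

```text
t: 12.1
position: [0.4372, -0.3786, 0.1744]
tcp_rot: [180.0, 0.1, 128.0]
contact_force: [0.0, 0.3, 0.8]
gripper_width: 0.882
finger_force: 0.0
```

>>> step_arm(motion=[[[0, 0, 0], 0, 75], [[0, 0, 0], 0, 75], [[0, 0, 0], 0, 75]])

```text
t: 12.35
position: [0.4373, -0.3756, 0.1736]
tcp_rot: [180.0, -0.0, 128.4]
contact_force: [0.1, -0.3, 0.2]
gripper_width: 0.879
finger_force: 0.0
```

>>> step_arm(motion=[[[-10.4, -9.5, 0], 0, 70], [[-10.4, -9.5, 20], 0, 65], [[-10.4, -9.5, 45], 0, 65], [[-10.4, -9.5, 70], 0, 65], [[-10.4, -9.5, 92], 0, 65], [[-10.4, -9.5, 106], 0, 65], [[-10.4, -9.5, 111], 0, 65], [[-10.4, -9.5, 111], 0, 65]])

```text
t: 13.02
position: [0.4361, -0.3886, 0.0613]
tcp_rot: [-180.0, -0.2, 128.4]
contact_force: [0.2, 0.4, 0.7]
gripper_width: 0.762
finger_force: 0.0
```

>>> step_arm(motion=[[[0, 0, 0], 0, 60], [[0, 0, 0], 0, 50], [[0, 0, 0], 0, 45], [[0, 0, 0], 0, 41], [[0, 0, 0], 0, 36], [[0, 0, 0], 0, 34], [[0, 0, 0], 0, 34], [[0, 0, 0], 0, 34]], newtons=30)

```text
t: 13.68
position: [0.4372, -0.391, 0.064]
tcp_rot: [180.0, 0.1, 128.3]
contact_force: [-0.0, -0.4, 5.7]
gripper_width: 0.458
finger_force: 31.7
```

>>> step_arm(motion=[[[0, 0, -3], 0, 34], [[0, 0, -8], 0, 34], [[0, 0, -18], 0, 34], [[0, 0, -32], 0, 34], [[0, 0, -50], 0, 34], [[0, 0, -68], 0, 34], [[0, 0, -80], 0, 34], [[0, 0, -84], 0, 34]])

```text
t: 14.35
position: [0.4375, -0.3913, 0.1497]
tcp_rot: [180.0, 0.3, 128.3]
contact_force: [-0.6, -0.7, -0.4]
gripper_width: 0.465
finger_force: 31.0
```

>>> step_arm(motion=[[[0, 0, 0], 0, 34], [[0, 0, 0], 0, 34], [[0, 0, 0], 0, 34]])

```text
t: 14.6
position: [0.4359, -0.3895, 0.1452]
tcp_rot: [-180.0, -0.1, 128.3]
contact_force: [0.1, 0.4, -0.2]
gripper_width: 0.46
finger_force: 31.0
```

```bash
python3 - <<'E'
from h import *
p,d=grab('scene');a=cv2.resize(p[170:300,35:165],(600,600),interpolation=cv2.INTER_CUBIC);cv2.imwrite('pics/s4.png',np.clip(a[:,:,::-1]*1.4,0,255).astype(np.uint8))
E
```

```text
(no output)
```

View pics/s4.png

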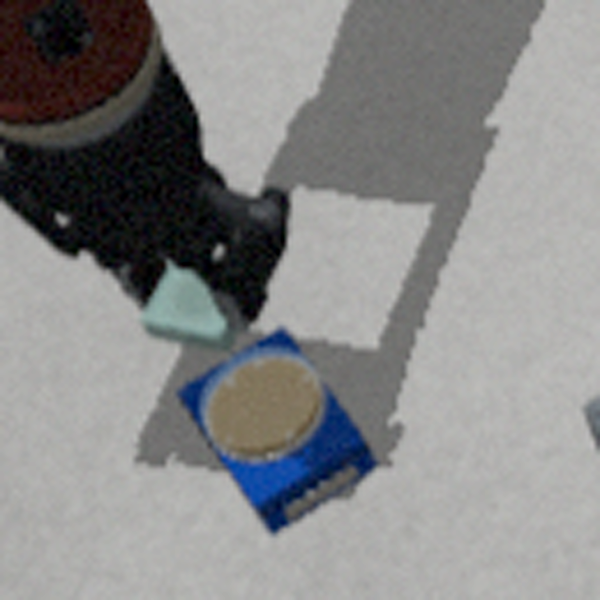

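The dish is in the jaws and the Petri dish is still on the box. I carry the dish to the light pane.

>>> step_arm(motion=[[[1, 12, 0], 0, 34], [[3, 36, 0], 0, 34], [[7, 68, 0], 0, 34], [[11, 104, 0], 0, 34], [[14, 140, 0], 0, 34], [[18, 176, 0], 0, 34], [[22, 208, 0], 0, 34], [[24, 230, 0], 0, 34]])

```text
t: 15.32
position: [0.6039, -0.2249, 0.1456]
tcp_rot: [180.0, -0.1, 128.4]
contact_force: [-0.5, -0.2, -0.9]
gripper_width: 0.46
finger_force: 30.9
```

>>> step_arm(motion=[[[1, 9, 0], 0, 34], [[1, 13, 5], 0, 34], [[1, 13, 20], 0, 34], [[1, 13, 40], 0, 34], [[1, 13, 58], 0, 34], [[1, 13, 70], 0, 34], [[1, 13, 76], 0, 34], [[1, 13, 76], 0, 34]])

```text
t: 15.98
position: [0.6099, -0.2198, 0.0682]
tcp_rot: [-179.9, -0.2, 128.3]
contact_force: [-0.6, -0.3, -1.4]
gripper_width: 0.458
finger_force: 30.9
```

>>> step_arm(motion=[[[0, 0, 2], 0, 34], [[0, 0, 4], 0, 34], [[0, 0, 4], 0, 34], [[0, 0, 4], 0, 34], [[0, 0, 4], 0, 34]])

```text
t: 16.4
position: [0.6121, -0.22, 0.0673]
tcp_rot: [180.0, 0.1, 128.3]
contact_force: [0.3, -0.4, -0.5]
gripper_width: 0.462
finger_force: 30.9
```

>>> step_arm(motion=[[[0, 0, 1], 0, 34], [[0, 0, 2], 0, 34], [[0, 0, 3], 0, 34], [[0, 0, 4], 0, 34], [[0, 0, 5], 0, 34], [[0, 0, 5], 0, 34]])

```text
t: 16.9
position: [0.6114, -0.2197, 0.0611]
tcp_rot: [-180.0, -0.0, 128.3]
contact_force: [0.2, 0.1, -0.3]
gripper_width: 0.459
finger_force: 31.0
```

>>> step_arm(motion=[[[0, 0, 0.5], 0, 34], [[0, 0, 1], 0, 34], [[0, 0, 1], 0, 34], [[0, 0, 1], 0, 34]])

```text
t: 17.23
position: [0.6118, -0.2198, 0.061]
tcp_rot: [180.0, 0.0, 128.3]
contact_force: [-2.2, 1.7, 4.2]
gripper_width: 0.457
finger_force: 31.5
```

>>> step_arm(motion=[[[0, 0, -0.5], 0, 34], [[0, 0, -0.5], 0, 41], [[0, 0, -0.5], 0, 46], [[0, 0, -0.5], 0, 52], [[0, 0, -0.5], 0, 60], [[0, 0, -0.5], 0, 65], [[0, 0, -0.5], 0, 65], [[0, 0, -0.5], 0, 65]])

```text
t: 17.9
position: [0.6116, -0.2198, 0.0609]
tcp_rot: [-180.0, -0.0, 128.3]
contact_force: [-0.8, -0.6, 0.6]
gripper_width: 0.762
finger_force: 0.0
```

>>> step_arm(motion=[[[0, 0, -8], 0, 65], [[0, 0, -30], 0, 70], [[0, 0, -60], 0, 78], [[0, 0, -85], 0, 80], [[-4, -40, -95], 0, 80], [[-8, -80, -95], 0, 80], [[-12, -120, -95], 0, 80], [[-12, -120, -95], 0, 80]])

```text
t: 18.57
position: [0.521, -0.3083, 0.1572]
tcp_rot: [-179.8, 0.1, 128.1]
contact_force: [-0.1, -0.3, -0.5]
gripper_width: 0.936
finger_force: 0.0
```

```bash
python3 - <<'E'
from h import *
p,d=grab('scene');a=cv2.resize(p[180:310,80:240],(800,650)[:2] and (640,520),interpolation=cv2.INTER_CUBIC);cv2.imwrite('pics/s5.png',np.clip(a[:,:,::-1]*1.2,0,255).astype(np.uint8))
print(sense()['position'])
E
```

```text
[ 0.52284828 -0.30631381  0.1570158 ]
```

View pics/s5.png

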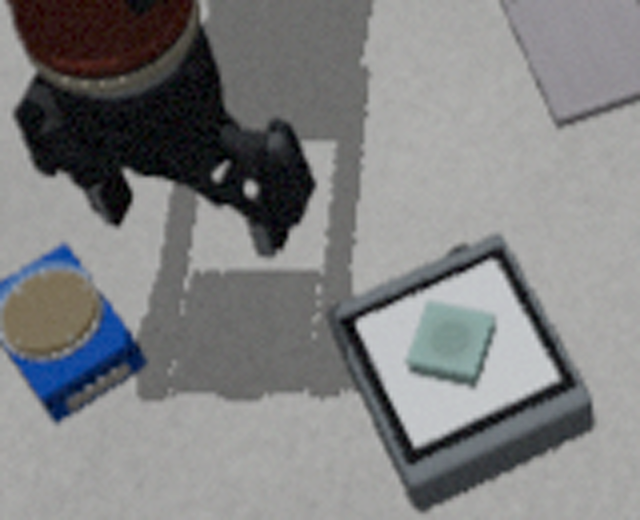

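The dish lies flat near the middle of the pane, at crop (452,342) against about (462,352). Now the Petri dish: first a fresh measurement.

```bash
python3 - <<'E'
from h import *
p,d=grab('top','top2.png');np.savez('top0.npz',p=p,d=d)
E
cat > m3.py <<'E'
exec(open('meas.py').read().split("S0=")[0]);S0=(380,215,430,265)
circ('petri',(S>15)&(H>8)&(H<40)&(V>40),S0,.049)
rect('box',(P[...,2]>.027)&(P[...,2]<.06)&(V>25),S0,.034)
E
python3 m3.py
```

```text
Traceback (most recent call last):
  File "m3.py", line 2, in <module>
    circ('petri',(S>15)&(H>8)&(H<40)&(V>40),S0,.049)
    ~~~~^^^^^^^^^^^^^^^^^^^^^^^^^^^^^^^^^^^^^^^^^^^^
cv2.error: OpenCV(4.12.0) /io/opencv/modules/imgproc/src/shapedescr.cpp:361: error: (-201:Incorrect size of input array) There should be at least 5 points to fit the ellipse in function 'fitEllipseNoDirect'
```

```bash
python3 - <<'E'
from h import *
p,d=grab('scene');hsv=cv2.cvtColor(p,cv2.COLOR_RGB2HSV).astype(int);H,S,V=hsv[...,0],hsv[...,1],hsv[...,2]
def go(m,z):
    k=np.zeros(m.shape,np.uint8);k[230:300,60:125]=m[230:300,60:125]
    c,_=cv2.findContours(k,cv2.RETR_EXTERNAL,cv2.CHAIN_APPROX_NONE);c=max(c,key=cv2.contourArea).reshape(-1,2)
    q=(onplane('scene',c,z)[:,:2]*1000).astype(np.float32)
    print(len(q),cv2.minEnclosingCircle(q),cv2.fitEllipse(q)[:2],cv2.minAreaRect(q))
go((H>8)&(H<30)&(S>40)&(V>50),.047)
go((S>110)&(H>95),.034)
E
```

```text
64 ((443.9517822265625, -388.7698059082031), 26.910409927368164) ((443.7604675292969, -388.7923583984375), (49.40737533569336, 51.791507720947266)) ((443.7190856933594, -388.96746826171875), (51.30197525024414, 50.674171447753906), 7.398065567016602)
87 ((472.95001220703125, -388.87811279296875), 38.16642379760742) ((474.03076171875, -388.5071105957031), (55.41665267944336, 67.02796173095703)) ((474.5230407714844, -388.3130798339844), (60.51886749267578, 51.112815856933594), 89.74649810791016)
```

>>> step_arm(motion=[[[-2, -20, 0], -0.11, 80], [[-4, -40, 0], -0.22, 80], [[-6, -60, 0], -0.33, 80], [[-8, -80, 0], -0.45, 80], [[-10, -95, 0], -0.57, 80], [[-12, -110, 0], -0.69, 80], [[-12.3, -116.8, 0], -0.8, 80], [[-12.3, -116.8, 0], -0.902, 80]])

```text
t: 19.38
position: [0.4412, -0.3859, 0.1561]
tcp_rot: [-180.0, -0.0, -179.7]
contact_force: [-0.5, 0.2, 0.8]
gripper_width: 0.936
finger_force: 0.0
```

>>> step_arm(motion=[[[0, 0, 10], 0, 80], [[0, 0, 30], 0, 80], [[0, 0, 50], 0, 80], [[0, 0, 70], 0, 80], [[0, 0, 80], 0, 80], [[0, 0, 80], 0, 80], [[0, 0, 80], 0, 80]])

```text
t: 19.97
position: [0.4413, -0.3848, 0.0754]
tcp_rot: [179.9, -0.1, 180.0]
contact_force: [-0.3, -1.2, -0.6]
gripper_width: 0.934
finger_force: 0.0
```

>>> step_arm(motion=[[[1.5, -4, 0], 0, 78], [[1.5, -4, 10], 0, 78], [[1.5, -4, 20], 0, 76], [[1.5, -4, 27], 0, 76], [[1.5, -4, 30], 0, 76], [[1.5, -4, 30], 0, 76], [[1.5, -4, 30], 0, 76], [[1.5, -4, 30], 0, 76]])

```text
t: 20.63
position: [0.4396, -0.3899, 0.0462]
tcp_rot: [-180.0, 0.0, -180.0]
contact_force: [0.8, 1.1, 0.9]
gripper_width: 0.891
finger_force: 0.0
```

>>> step_arm(motion=[[[0, 0, 0], 0, 72], [[0, 0, 0], 0, 68], [[0, 0, 0], 0, 64], [[0, 0, 0], 0, 61], [[0, 0, 0], 0, 58], [[0, 0, 0], 0, 56], [[0, 0, 0], 0, 54], [[0, 0, 0], 0, 54]], newtons=20)

```text
t: 21.3
position: [0.4397, -0.39, 0.0465]
tcp_rot: [-180.0, 0.0, -180.0]
contact_force: [-0.8, 1.4, 5.3]
gripper_width: 0.688
finger_force: 21.8
```

>>> step_arm(motion=[[[0, 0, -2], 0, 54], [[0, 0, -5], 0, 54], [[0, 0, -10], 0, 54], [[0, 0, -16], 0, 54], [[0, 0, -20], 0, 54], [[0, 0, -20], 0, 54]])

```text
t: 21.8
position: [0.4401, -0.3905, 0.0675]
tcp_rot: [-179.9, 0.1, -180.0]
contact_force: [0.1, 1.0, 0.1]
gripper_width: 0.692
finger_force: 21.6
```

```bash
python3 - <<'E'
from h import *
p,d=grab('scene');a=cv2.resize(p[190:300,45:155],(600,600),interpolation=cv2.INTER_CUBIC);cv2.imwrite('pics/s6.png',np.clip(a[:,:,::-1]*1.4,0,255).astype(np.uint8))
E
```

```text
(no output)
```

View pics/s6.png

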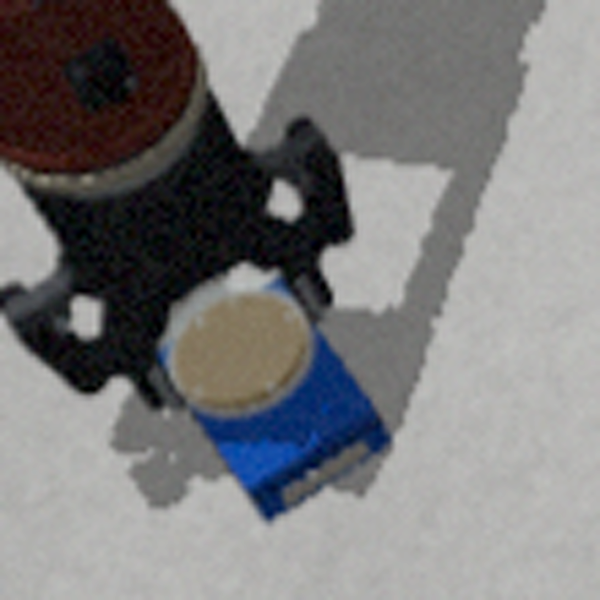

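The Petri dish is lifted between the fingers, looks level, and the box is unmoved. I raise it and carry it to the turntable, passing well clear of the flask.

>>> step_arm(motion=[[[0, 0, -8], 0, 54], [[0, 0, -25], 0, 54], [[0, 0, -45], 0, 54], [[0, 0, -65], 0, 54], [[0, 10, -80], 0, 54], [[0, 30, -88], 0, 54], [[0, 55, -90], 0, 54], [[0, 83, -90], 0, 54]])

```text
t: 22.52
position: [0.4398, -0.3071, 0.1577]
tcp_rot: [-179.9, 0.1, 179.9]
contact_force: [0.3, 0.9, -0.1]
gripper_width: 0.688
finger_force: 21.7
```

>>> step_arm(motion=[[[0, 30, 0], 0, 54], [[0, 62, 0], 0, 54], [[0, 94, 0], 0, 54], [[0, 126, 0], 0, 54], [[0, 158, 0], 0, 54], [[0, 190, 0], 0, 54], [[0, 222, 0], 0, 54], [[0, 254, 0], 0, 54]])

```text
t: 23.18
position: [0.4391, -0.0513, 0.1565]
tcp_rot: [-180.0, 0.0, 180.0]
contact_force: [0.7, 0.2, 0.2]
gripper_width: 0.689
finger_force: 21.7
```

>>> step_arm(motion=[[[0, 32, 0], 0, 54], [[0, 64, 0], 0, 54], [[-4, 96, 0], 0, 54], [[-12, 128, 0], 0, 54], [[-24, 160, 0], 0, 54], [[-40, 190, 0], 0, 54], [[-60, 216, 0], 0, 54], [[-82, 238, 0], 0, 54]])

```text
t: 23.85
position: [0.5214, 0.1876, 0.1564]
tcp_rot: [180.0, 0.0, -179.9]
contact_force: [0.2, -0.0, -0.1]
gripper_width: 0.689
finger_force: 21.7
```

>>> step_arm(motion=[[[-24, 16, 0], 0, 54], [[-50, 26, 0], 0, 54], [[-78, 32, 0], 0, 54], [[-100, 34, 0], 0, 54], [[-116, 34, 0], 0, 54], [[-124, 34, 0], 0, 54], [[-124, 34, 0], 0, 54], [[-124, 34, 0], 0, 54]])

```text
t: 24.52
position: [0.6447, 0.2191, 0.1557]
tcp_rot: [-180.0, -0.1, 180.0]
contact_force: [0.0, -0.1, -0.8]
gripper_width: 0.687
finger_force: 21.7
```

>>> step_arm(motion=[[[-1, -1, 10], 0, 54], [[-1, -1, 30], 0, 54], [[-1, -1, 52], 0, 54], [[-1, -1, 72], 0, 54], [[-1, -1, 88], 0, 54], [[-1, -1, 98], 0, 54], [[-1, -1, 100], 0, 54], [[-1, -1, 100], 0, 54]])

```text
t: 25.18
position: [0.6453, 0.2182, 0.0552]
tcp_rot: [-180.0, -0.1, -180.0]
contact_force: [0.2, -0.2, 0.1]
gripper_width: 0.691
finger_force: 21.7
```

>>> step_arm(motion=[[[0, 0, 1], 0, 54], [[0, 0, 2], 0, 54], [[0, 0, 3], 0, 54], [[0, 0, 3], 0, 54], [[0, 0, 3], 0, 54]])

```text
t: 25.6
position: [0.6466, 0.2184, 0.0536]
tcp_rot: [180.0, 0.0, -180.0]
contact_force: [0.1, 0.5, -0.1]
gripper_width: 0.689
finger_force: 21.7
```

>>> step_arm(motion=[[[0, 0, 1], 0, 54], [[0, 0, 2], 0, 54], [[0, 0, 2.5], 0, 54], [[0, 0, 2.5], 0, 54]])

```text
t: 25.93
position: [0.6463, 0.2183, 0.0506]
tcp_rot: [-180.0, -0.0, -180.0]
contact_force: [0.4, -0.6, 0.4]
gripper_width: 0.692
finger_force: 21.8
```

>>> step_arm(motion=[[[0, 0, 0.5], 0, 54], [[0, 0, 0.8], 0, 54], [[0, 0, 0.8], 0, 54]])

```text
t: 26.18
position: [0.6464, 0.2183, 0.0505]
tcp_rot: [-180.0, -0.0, -180.0]
contact_force: [-3.1, -1.4, 6.6]
gripper_width: 0.69
finger_force: 22.2
```

Contact came at 50.5 as predicted. I release and look.

>>> step_arm(motion=[[[0, 0, -0.7], 0, 54], [[0, 0, -0.7], 0, 60], [[0, 0, -0.7], 0, 64], [[0, 0, -0.7], 0, 68], [[0, 0, -0.7], 0, 72], [[0, 0, -0.7], 0, 74], [[0, 0, -0.7], 0, 74], [[0, 0, -0.7], 0, 74]])

```text
t: 26.85
position: [0.6463, 0.2183, 0.0503]
tcp_rot: [-180.0, -0.0, -180.0]
contact_force: [-0.3, 0.3, -0.2]
gripper_width: 0.868
finger_force: 0.0
```

>>> step_arm(motion=[[[0, 0, -8], 0, 74], [[0, 0, -30], 0, 80], [[0, 0, -60], 0, 84], [[0, 0, -90], 0, 84], [[20, -5, -100], 0, 84], [[55, -15, -100], 0, 84], [[92, -30, -100], 0, 84], [[130, -45, -100], 0, 84]])

```text
t: 27.52
position: [0.5154, 0.173, 0.1513]
tcp_rot: [180.0, 0.1, -180.0]
contact_force: [-0.3, 0.2, 1.0]
gripper_width: 0.985
finger_force: 0.0
```

```bash
python3 - <<'E'
from h import *
p,d=grab('top','top3.png');np.savez('top0.npz',p=p,d=d)
q,_=grab('scene')
a=np.hstack([cv2.resize(p[137:201,148:212],(350,350),interpolation=cv2.INTER_CUBIC),cv2.resize(q[160:220,310:370],(350,350),interpolation=cv2.INTER_CUBIC)]);cv2.imwrite('pics/s7.png',np.clip(a[:,:,::-1]*1.2,0,255).astype(np.uint8))
E
cat > m4.py <<'E'
exec(open('meas.py').read().split("S0=")[0]);S0=(380,215,430,265)
rect('box',(P[...,2]>.025)&(S>60)&(V>35),S0,.034)
circ('petri',(S>20)&(H>8)&(H<40),(155,145,205,192),.048)
E
python3 m4.py
```

```text
box [ 438.1 -387.3] [64.5 84.3] 89.3
petri [642.3 216.7] 54.2 [644.7 215.1] [43.8 53.9]
```

View pics/s7.png

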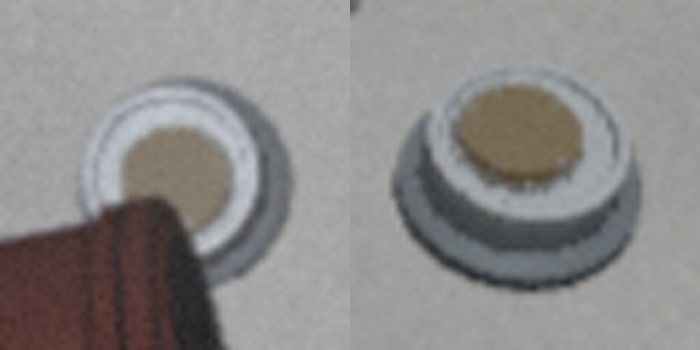

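The Petri dish lies inside the rim but seems off centre by several mm. I measure it again once the arm is clear of the view, on the way to the box.

>>> step_arm(motion=[[[15, -36, 0], 0, 84], [[30, -75, 0], 0, 84], [[45, -114, 0], 0, 84], [[60, -153, 0], 0, 84], [[70, -192, 0], 0, 84], [[77, -231, 0], 0, 84], [[77, -270, 0], 0, 84], [[77, -310, 0], 0, 84]])

```text
t: 28.28
position: [0.4395, -0.1388, 0.1517]
tcp_rot: [-179.9, 0.1, -180.0]
contact_force: [1.8, 0.6, 0.1]
gripper_width: 0.983
finger_force: 0.0
```

```bash
python3 - <<'E'
from h import *
p,d=grab('top','top4.png');np.savez('top0.npz',p=p,d=d)
q,_=grab('scene');np.save('sc4.npy',q)
a=np.hstack([cv2.resize(p[145:193,156:204],(380,380),interpolation=cv2.INTER_CUBIC),cv2.resize(q[165:213,315:363],(380,380),interpolation=cv2.INTER_CUBIC)]);cv2.imwrite('pics/s8.png',np.clip(a[:,:,::-1]*1.3,0,255).astype(np.uint8))
print(sense()['position'])
E
cat > m5.py <<'E'
exec(open('meas.py').read().split("S0=")[0]);T=(155,145,205,192)
circ('agar top',(S>40)&(H>8)&(H<40),T,.045)
circ('foot',P[...,2]>.006,T,.015)
for th in(110,115,120,125,130): circ('plate%d'%th,(V>th)|((S>40)&(H<40)),T,.042)
q=np.load('sc4.npy');h=cv2.cvtColor(q,cv2.COLOR_RGB2HSV).astype(int);H,S,V=h[...,0],h[...,1],h[...,2]
def c2(nm,m,z):
    w=onplane('scene',big(m,(310,160,370,215)),z)[:,:2]*1000;print(nm,np.round(cv2.fitEllipse(w.astype(np.float32))[:2],1))
c2('agar scene',(S>40)&(H>8)&(H<40),.045)
E
python3 m5.py
```

```text
[ 0.440123   -0.14232529  0.15208129]
agar top [643.2 216.8] 48.6 [643.4 218.5] [41.  42.7]
foot [645.8 219.4] 111.5 [646.  219.2] [108.4 109.3]
plate110 [648.  218.5] 191.3 [648.  218.2] [153.  163.9]
plate115 [648.  218.5] 191.3 [648.  218.2] [153.  163.9]
plate120 [648.  218.5] 191.3 [648.  218.2] [153.  163.9]
plate125 [648.  218.5] 191.3 [648.  218.1] [153.  163.8]
plate130 [645.4 216.9] 185.5 [645.  214.1] [136.2 143.6]
agar scene [[645.4 217.1]
 [ 49.   52.2]]
```

View pics/s8.png

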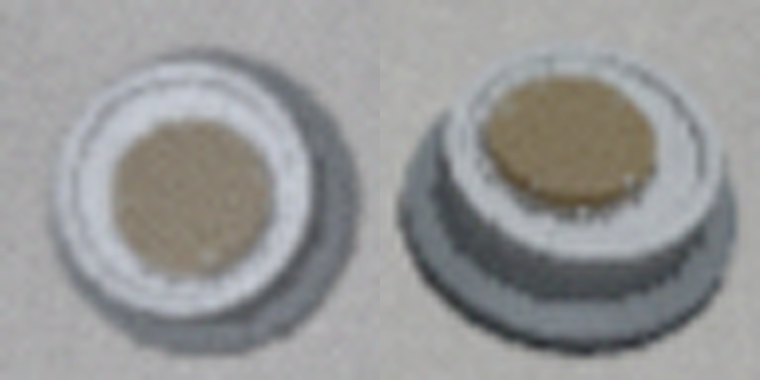

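Both views put the agar disc about 3–5 mm from the turntable axis. It is flat and fully inside the rim, within the 10 mm limit, so I leave it. Now the box.

>>> step_arm(motion=[[[1, -40, 0], 0, 84], [[2, -80, 0], 0, 84], [[2, -120, 0], 0, 84], [[2, -160, 0], 0, 84], [[2, -195, 0], 0, 84], [[2, -225, 0], 0, 84], [[2, -245, 0], 0, 84], [[2, -245, 0], 0, 84]])

```text
t: 29.05
position: [0.4378, -0.3854, 0.1512]
tcp_rot: [-179.9, 0.1, 179.9]
contact_force: [-0.1, 0.4, 0.2]
gripper_width: 0.98
finger_force: 0.0
```

>>> step_arm(motion=[[[0, 0, 10], 0, 84], [[0, 0, 35], 0, 84], [[0, 0, 60], 0, 84], [[0, 0, 80], 0, 84], [[0, 0, 90], 0, 84], [[0, 0, 90], 0, 84], [[0, 0, 90], 0, 84]])

```text
t: 29.63
position: [0.4377, -0.3805, 0.0602]
tcp_rot: [179.9, -0.0, -179.9]
contact_force: [0.1, -0.5, -0.7]
gripper_width: 0.981
finger_force: 0.0
```

>>> step_arm(motion=[[[0, -6.5, 0], 0, 84], [[0, -6.5, 10], 0, 84], [[0, -6.5, 22], 0, 84], [[0, -6.5, 34], 0, 84], [[0, -6.5, 42], 0, 84], [[0, -6.5, 42], 0, 84], [[0, -6.5, 42], 0, 84], [[0, -6.5, 42], 0, 84]])

```text
t: 30.3
position: [0.4375, -0.3883, 0.0183]
tcp_rot: [180.0, -0.0, -180.0]
contact_force: [-0.0, -1.1, 0.5]
gripper_width: 0.984
finger_force: 0.0
```

>>> step_arm(motion=[[[0, 0, 0], 0, 76], [[0, 0, 0], 0, 70], [[0, 0, 0], 0, 66], [[0, 0, 0], 0, 62], [[0, 0, 0], 0, 58], [[0, 0, 0], 0, 56], [[0, 0, 0], 0, 56], [[0, 0, 0], 0, 56]], newtons=50)

```text
t: 30.97
position: [0.4379, -0.3888, 0.0193]
tcp_rot: [-179.9, 0.1, -180.0]
contact_force: [-0.9, 0.4, 5.7]
gripper_width: 0.714
finger_force: 56.3
```

>>> step_arm(motion=[[[0, 0, -2], 0, 56], [[0, 0, -6], 0, 56], [[0, 0, -15], 0, 56], [[0, 0, -30], 0, 56], [[0, 0, -48], 0, 56], [[0, 0, -64], 0, 56], [[0, 0, -70], 0, 56], [[0, 0, -70], 0, 56]])

```text
t: 31.63
position: [0.4384, -0.3894, 0.0907]
tcp_rot: [-179.8, 0.1, -180.0]
contact_force: [0.5, -0.8, -2.3]
gripper_width: 0.715
finger_force: 55.6
```

The grip is firm at 61 mm wide. I carry the box to the tray, turning it by 0.286 rad.

>>> step_arm(motion=[[[0, 8, 0], 0, 56], [[0, 24, 0], 0, 56], [[0, 48, 0], 0.03, 56], [[0, 78, 0], 0.08, 56], [[0, 110, 0], 0.13, 56], [[0, 142, 0], 0.18, 56], [[0, 174, 0], 0.23, 56], [[0, 206, 0], 0.286, 56]])

```text
t: 32.3
position: [0.4358, -0.1796, 0.0868]
tcp_rot: [179.9, -0.2, 163.5]
contact_force: [0.8, 0.1, -1.8]
gripper_width: 0.715
finger_force: 55.5
```

```bash
python3 - <<'E'
from h import *
p,d=grab('top');np.savez('top0.npz',p=p,d=d);s=sense()
print(s['position'],s['tcp_rot'])
P=cloud('top',d);t=cv2.GaussianBlur(p.astype(np.float32),(0,0),1);t=t[...,2]-t[...,1]
y=np.radians(s['tcp_rot'][2]);c=np.array([.4537,-.0048])-s['position'][:2]
print('tool dxy mm',1000*(c@[np.cos(y),np.sin(y)]),1000*(c@[np.sin(y),-np.cos(y)]))
E
sed -n '1,/^def circ/p' meas.py | sed '$d' > m6.py; cat >> m6.py <<'E'
b=cv2.GaussianBlur(p.astype(np.float32),(0,0),1); t=b[...,2]-b[...,1]
rect('tray',t>3.5,(235,205,290,268),.008)
E
python3 m6.py
```

```text
[ 0.43482117 -0.17432946  0.08584993] [179.71864917  -0.36920817 163.33012832]
tool dxy mm 30.545258703651772 167.82024657529348
tray [453.7  -4.9] [ 94.4 117.9] 73.7
```

>>> step_arm(motion=[[[6, 30, 0], 0, 56], [[12, 60, 0], 0, 56], [[18, 90, 0], 0, 56], [[23, 117, 0], 0, 56], [[28, 140, 0], 0, 56], [[32, 158, 0], 0, 56], [[34, 168, 0], 0, 56], [[34, 171, 0], 0, 56]])

```text
t: 33.02
position: [0.4518, -0.0069, 0.0873]
tcp_rot: [180.0, -0.1, 163.8]
contact_force: [-0.2, -0.8, -1.9]
gripper_width: 0.713
finger_force: 55.6
```

>>> step_arm(motion=[[[0, 0, 0], 0, 56], [[0, 0, 15], 0, 56], [[0, 0, 30], 0, 56], [[0, 0, 42], 0, 56], [[0, 0, 50], 0, 56], [[0, 0, 50], 0, 56], [[0, 0, 50], 0, 56], [[0, 0, 50], 0, 56]])

```text
t: 33.68
position: [0.4535, -0.0092, 0.039]
tcp_rot: [-180.0, 0.0, 163.6]
contact_force: [-0.1, 0.3, -2.5]
gripper_width: 0.711
finger_force: 55.7
```

>>> step_arm(motion=[[[0, 0, 0], 0, 56], [[0, 0, 0], 0, 56], [[0, 0, 0], 0, 56]])

```text
t: 33.93
position: [0.4535, -0.0087, 0.039]
tcp_rot: [180.0, 0.1, 163.6]
contact_force: [0.1, -0.4, -1.7]
gripper_width: 0.716
finger_force: 55.7
```

>>> step_arm(motion=[[[1, 4, 0], 0, 56], [[1, 4, 3], 0, 56], [[1, 4, 7], 0, 56], [[1, 4, 10], 0, 56], [[1, 4, 13], 0, 56], [[1, 4, 13], 0, 56], [[1, 4, 13], 0, 56]])

```text
t: 34.52
position: [0.4528, -0.0044, 0.025]
tcp_rot: [-180.0, -0.1, 163.6]
contact_force: [0.1, -0.8, -1.6]
gripper_width: 0.711
finger_force: 55.7
```

>>> step_arm(motion=[[[0, 0, 1], 0, 56], [[0, 0, 2], 0, 56], [[0, 0, 2.5], 0, 56], [[0, 0, 2.5], 0, 56]])

```text
t: 34.85
position: [0.4534, -0.0045, 0.0233]
tcp_rot: [-180.0, 0.0, 163.6]
contact_force: [-2.0, -0.1, 3.1]
gripper_width: 0.716
finger_force: 56.0
```

Contact came at 23.3 as predicted. I release.

>>> step_arm(motion=[[[0, 0, 0], 0, 62], [[0, 0, 0], 0, 66], [[0, 0, 0], 0, 70], [[0, 0, 0], 0, 74], [[0, 0, 0], 0, 78], [[0, 0, 0], 0, 78], [[0, 0, 0], 0, 78]])

```text
t: 35.43
position: [0.4532, -0.0045, 0.0229]
tcp_rot: [-180.0, 0.0, 163.6]
contact_force: [-0.4, 0.8, -0.2]
gripper_width: 0.913
finger_force: 0.0
```

>>> step_arm(motion=[[[0, 0, -8], 0, 78], [[0, 0, -30], 0, 78], [[0, 0, -60], 0, 78], [[0, 0, -100], 0, 78], [[0, 0, -140], 0, 78], [[0, -40, -160], 0, 78], [[0, -80, -160], 0, 78], [[0, -120, -160], 0, 78]])

```text
t: 36.1
position: [0.4204, -0.1208, 0.1862]
tcp_rot: [-179.9, 0.3, 163.8]
contact_force: [0.5, -1.3, -1.0]
gripper_width: 0.914
finger_force: 0.0
```

>>> step_arm(motion=[[[0, -40, 0], 0, 78], [[0, -80, 0], 0, 78], [[0, -120, 0], 0, 78], [[0, -160, 0], 0, 78], [[0, -160, 0], 0, 78]])

```text
t: 36.52
position: [0.3723, -0.2792, 0.1842]
tcp_rot: [-179.8, 0.1, 163.3]
contact_force: [0.3, 0.6, 0.4]
gripper_width: 0.914
finger_force: 0.0
```

```bash
python3 - <<'E'
from h import *
p,d=grab('top');np.savez('top0.npz',p=p,d=d)
q,_=grab('scene','s9.png');print(sense()['position'],sense()['finger_force'])
E
sed -n '1,/^S0=/p' meas.py | sed '$d' > m7.py; cat >> m7.py <<'E'
rect('box',(S>110)&(H>100)&(H<130)&(P[...,2]>.028),(230,205,290,268),.038)
circ('bottle',(S>100)&(H<25)&(V>50),(100,220,150,262),.076)
rect('dish',(H>45)&(H<100)&(S>18)&(P[...,2]>.05),(310,150,365,210),.063)
circ('petri',(S>40)&(H>8)&(H<40),(155,145,205,192),.045)
E
python3 m7.py
```

```text
[ 0.3735583  -0.27428507  0.18334191] 0.0
box [453.6  -5.5] [58.  82.6] 73.9
bottle [436.3 369.5] 33.6 [436.5 369.9] [30.9 31. ]
dish [ 610.1 -218.6] [38.5 41.7] 36.9
petri [644.6 218.1] 49.2 [644.1 218.8] [41.  44.6]
```

View pics/s9.png

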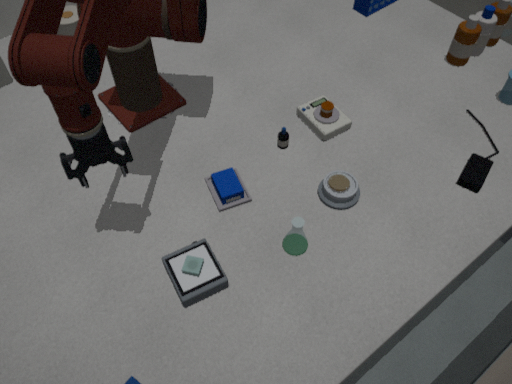

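The scene shows every piece at its station: box in the tray at (228,185), bottle on the pan at (327,110), Petri dish at (341,184) and dish on the pane at (193,266). The flask and dropper bottle have not moved. The measured offsets are all a few mm, so I hand in.

```bash
python3 -c "
from plant import *
print(sign_off())"
```

```text
the job is handed in; nothing more can be done
None
```

The job is handed in: by my last pictures all four pieces stand flat and released within about 5 mm of the middle of their stations, and the flask and dropper bottle were left alone; no verdict came back.

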